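# Roll a steel column tube up into its V-rest

## Robot

A 6-joint arm with a two-finger parallel gripper is mounted at the origin on a cart in front of the work surface, level with it; the furniture and walls round the work are solid. World frame = base frame: x ahead of the robot, y to its left, z up, the work surface at z = 0. Lengths are in mm, angles in rad, forces in N, time in s.
With the tool pointing down it reaches from about 350 to 975 mm from the base axis. Payload 7.1 kg.
Tool frame: the origin (TCP) lies on the front face of the gripper's body, between the roots of the fingers; the fingertips stand 80 mm ahead of it and the grasp point (between the pads) lies 61 mm ahead of it (env.tips_ahead is the distance from the TCP to the fingertips, in mm); z points along the fingers, y is the line along which they close (so a half turn about z gives the same grasp; the last joint's range is limited). The gripper opens to 88 mm and grips with 3 to 60 N. Pads are 20 mm wide; open, the fingers measure 115 mm over their backs; the gripper's body (75 mm by 178 mm) begins 61 mm behind the grasp point.
Start: joints at [-1.312, 0.423, 1.63, -0, 1.089, -0.019], TCP at [171.419, -601.017, 302.675] pointing down, gripper open.
Joint ranges: [-3, 3], [-0.9, 2.11], [0.09, 2.58], [-1.31, 4.45], [0.11, 2.69], [-2.54, 2.54]. Speed limits (rad/s): [2.39, 2.39, 3.01, 3.14, 3.14, 3.14].

## Interface

Orientations are given as a unit quaternion [x, y, z, w].
In Python, from station import env, set_gripper, viewer, workorder gives the robot as it stands. Calls block until the motion is done:
- env.reach(position, orientation): joint-space move of the TCP to a pose.
- env.move_l(position, rot=None, rate=150, f_stop=None): straight line of the TCP; rot=None keeps the orientation; rate is the mean speed in mm/s. With f_stop (N) it stops when the force on the tool has changed by that much, and returns True; else False.
- env.move_joints(angles): joint-space move.
- set_gripper(opening): finger opening in mm; the grip force is fixed at half the most; returns when the fingers have stopped.
- env.hold(seconds).
- env.ik(position, orientation): joint angles nearest the present ones, or None.
- env.read_state(): the state.
- viewer.camera(name): name is "side" or "top" or "wrist"; returns the picture (384x512x3 uint8, blue, green, red); there is no depth.
- viewer.camera_params(name): a dict with "fx", "fy", "cx", "cy" (pixels), "pose" (4x4, takes a point from camera to world coordinates); the wrist camera has in their place "tool_from_camera" (4x4, takes a point from camera to tool coordinates, whose origin is the TCP and whose axes are the flange's). Camera axes: x right, y up, looking along -z (the intrinsics and any distortion apply to the point x, -y, -z); pixel columns grow to the right and rows downward; lengths in mm; the calibration is good to about 2 mm. A picture is of the moment at which its call begins: read the wrist's pose just before it. camera_params takes no time and is no camera call.
A pose or a line that the arm cannot do raises env.IKError and nothing moves.
- workorder.sign_off(): hands the job in; it is judged then, once.
The state is a dict: "time_s": time; "qpos": joint angles; "dq": joint speeds; "tau": joint torques, N m; "tool_pos": TCP position; "orientation": TCP orientation; "force": force on the tool from outside, world axes, zero at the start; "wrist_torque": the same for the moment, N m; "width": finger opening in mm; "grip_force": force on a finger pad.
Only numpy, scipy, OpenCV 4.12 (cv2) and the standard library are available. Lean on these libraries where they do the work, as an engineer would, in place of code of your own. Each camera call takes 0.05 s, during which the arm holds its last target. There are 200 camera calls.

## Task

Roll the steel column tube along the bench with your fingers, up the ramp of the steel V-rest, so that it drops into the V groove and lies still there, spanning the whole length of the groove. Only push it by its side: do not pinch it, and do not lift it off what it rolls on. Leave the beaker, the flask, the petri dish and the capped tube where they stand.

Things in the scene. Friction and masses are not known exactly. Their poses are not given: they have to be found in the camera images.
- column_tube: Steel tube lying on its side, 40 mm diameter, 160 mm long, about 0.35 kg. Origin: middle of its axis, at the start 20 mm above the bench; own y along the axis, x and z turn as it rolls. Starts on the ramp side, 0.16 to 0.25 m from the groove, within 7 degrees of parallel to it and 15 mm of the rest's centre line. Polished, rolls easily, runs on if pushed fast.
- v_rest: Steel V-rest fixed on the bench, 90 mm wide along the groove (the tube overhangs both ends). Origin: at bench height below the groove's bottom line, mid-width; x level, the way the tube is rolled in; y along the groove. Groove bottom 2 mm high, both flanks 30 degrees. Seated tube: axis over x = 0, 25 mm above the bench.
- ramp_foot (a point): Foot of the rest's ramp, height 0, x = -71 mm in the rest's frame. The ramp climbs at 10 degrees to 9.5 mm height at x = -17 mm; then a 4 mm flat land, then the near flank falls into the groove from x = -13 mm. The tube's axis is 29.5 mm high on the land; pushed a few mm past the land it drops into the groove.
- far_lip (a point): Top edge of the far flank, 18 mm high, x = 28 mm in the rest's frame. Flat to x = 46 mm, then a low flange with two cap screws (8 mm, screw heads to 13 mm) to x = 67 mm. Pushed on hard, the tube would go over this lip. Push with the fingertips lower than the tube's axis (tips 10 to 18 mm above the bench clear the ramp and still bear on its side); tips above the axis press it down and wedge it.
- bath_corner (a point): Fixed. Left front bottom corner (as the robot sees it) of the tall water bath at the back of the bench, about 0.33 m high. Its front runs from here to the right, about 0.33 m long, turning 15 degrees away from the robot. Come to the tube from the front or over the rest, clear of the bath.
- beaker: Glass beaker, 73 x 79 mm, 95 mm tall, standing beyond the far side of the V-rest. Origin: centre of its underside. Leave alone.
- flask: Conical flask with orange stopper, 67 mm across, 126 mm tall, standing beside the tube's way, on the side away from the robot. Origin: centre of its underside. Leave alone.
- dish: Petri dish, 62 mm across, 18 mm high, beside the tube's way, on the side away from the robot. Origin: centre of its underside. Leave alone.
- capped_tube: Conical plastic centrifuge tube with orange cap, lying, 117 mm long along its y, 18 mm thick, beside the V-rest on the robot's side. Origin: centre of its underside. Leave alone.
Things that resemble listed ones, but are neither listed nor needed, are in the scene too. Leave any brown or red look-alike of the column_tube alone.

How it is judged (in metres and radians):
On the way, in this order (a step that is already met when the one before it is completed fails the run):
1. the tube rolls (not merely slides) along the bench: it has turned through at least a third of a turn about its own axis (angle between column_tube's own z axis and vertical above 2 rad and height (world z) of column_tube below 0.035 m), for 0.05 s.
2. the tube has dropped into the V groove (x of column_tube in the frame of v_rest between -0.004 and 0.004 m and y of column_tube in the frame of v_rest between -0.035 and 0.035 m and z of column_tube in the frame of v_rest between 0.022 and 0.028 m and angle between the y axis of column_tube and the y axis of v_rest, either way round below 0.08 rad), for 0.2 s.
At the end, for the whole second after the job is handed in: Tube at rest in the groove: axis within 4 mm of the groove line, 22 to 28 mm above the bench, parallel within 0.08 rad, middle within 35 mm of the rest's middle lengthwise; the four bystanders within 15 mm of where they stood, beaker and flask upright (all of step 2 and linear speed of column_tube below 0.02 m/s and angular speed of column_tube below 0.3 rad/s and distance of each of beaker, flask, dish, capped_tube from where it was at the start of the episode below 0.015 m and angle between each of beaker, flask's own z axis and vertical below 0.2 rad); the robot touches nothing.
It fails at once if the tube is lifted off what it rolls on (its axis above 42 mm) (height (world z) of column_tube above 0.042 m).
It fails at once if the tube is tipped up (its axis more than 0.26 rad off level) (angle between column_tube's own y axis and vertical below 1.31 rad or angle between column_tube's own y axis and vertical above 1.83 rad).
It fails at once if the beaker, flask, petri dish or capped tube is shifted by more than 15 mm (distance of any of beaker, flask, dish, capped_tube from where it was at the start of the episode above 0.015 m).
It also fails if it takes over 58 s, if anything falls off the work surface, if the arm or the gripper's body presses on something with over 40 N, if the wrist force passes 120 N, or if a joint passes its speed limit or range.

## Working session

There is one attempt and no reset: what is moved stays moved. The work goes in short steps, each a Python script; the robot and the scene stay as the last script left them, time stands still between calls to the robot, and variables do not carry over. Pictures are saved under pics/ and viewed, at most 10 in all, crops included, and the job is handed in when it is done.

```bash
ls; mkdir -p pics; python3 - <<'E'
from station import env, viewer
import cv2, numpy as np, json
for n in ("top","side"):
    cv2.imwrite(f"pics/{n}0.png", viewer.camera(n)); p=viewer.camera_params(n); print(n,{k:np.round(v,3).tolist() if not isinstance(v,str) else v for k,v in p.items()})
p=viewer.camera_params("wrist");print({k:np.round(v,3).tolist() for k,v in p.items() if not isinstance(v,str)})
s=env.read_state();print(s["time_s"],s["orientation"],s["force"])
E
```

```text
pics
top {'fx': 421.58, 'fy': 421.58, 'cx': 253.718, 'cy': 187.201, 'pose': [[-0.025, 0.987, -0.16, 349.26], [-0.999, -0.029, -0.021, 147.627], [-0.026, 0.159, 0.987, 1232.323], [0.0, 0.0, 0.0, 1.0]]}
side {'fx': 373.862, 'fy': 373.862, 'cx': 265.676, 'cy': 185.552, 'pose': [[0.967, 0.08, -0.24, 287.013], [-0.252, 0.395, -0.883, -728.891], [0.025, 0.915, 0.403, 443.566], [0.0, 0.0, 0.0, 1.0]]}
{'fx': 292.41, 'fy': 292.41, 'cx': 257.432, 'cy': 189.424, 'tool_from_camera': [[-0.0, 0.959, 0.283, 77.913], [1.0, 0.001, -0.001, -0.669], [-0.001, 0.283, -0.959, -82.041], [0.0, 0.0, 0.0, 1.0]]}
0.1 [ 9.90366369e-01  1.38470204e-01 -9.05045935e-05 -6.69872536e-04] [-0.11710528 -0.91503406  0.41302256]
```

View pics/top0.png

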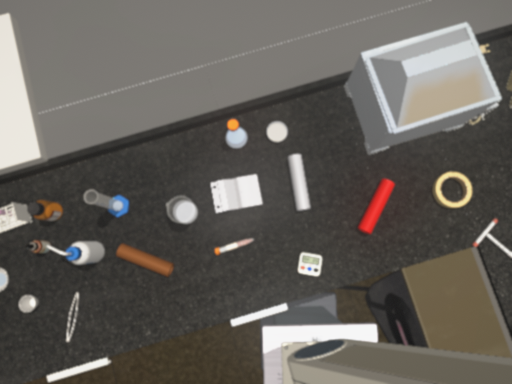

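View pics/side0.png

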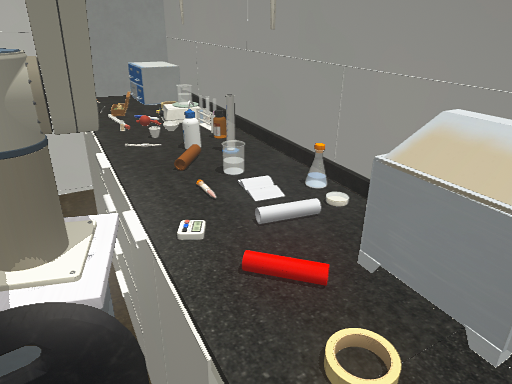

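```bash
cat > h.py <<'E'
import numpy as np, cv2
from station import env, set_gripper, viewer, workorder
from scipy.spatial.transform import Rotation as R
def ray(p,px,z,T=None):
    T=p["pose"] if T is None else T
    px=np.atleast_2d(np.asarray(px,float))
    d=np.c_[(px[:,0]-p["cx"])/p["fx"],-(px[:,1]-p["cy"])/p["fy"],-np.ones(len(px))]@T[:3,:3].T
    o=T[:3,3]; return o+d*((z-o[2])/d[:,2])[:,None]
def wristT(p,s):
    M=np.eye(4);M[:3,:3]=R.from_quat(s["orientation"]).as_matrix();M[:3,3]=s["tool_pos"]
    return M@p["tool_from_camera"]
def blob(im,seed,lo=115):
    g=cv2.cvtColor(im,cv2.COLOR_BGR2HSV); m=((g[...,2]>lo)&(g[...,1]<60)).astype(np.uint8)
    n,l=cv2.connectedComponents(m,connectivity=4); k=l[seed[1],seed[0]]
    if k==0: return None
    c=max(cv2.findContours((l==k).astype(np.uint8),cv2.RETR_EXTERNAL,cv2.CHAIN_APPROX_NONE)[0],key=cv2.contourArea)
    return c[:,0]
def box(p,c,z,T=None):
    w=ray(p,c,z,T)[:,:2].astype(np.float32); return cv2.boxPoints(cv2.minAreaRect(w)),cv2.minAreaRect(w)
E
python3 - <<'E'
from h import *
im=cv2.imread("pics/top0.png");p=viewer.camera_params("top")
for n,s,z in (("tube",(299,181),20),("rest",(230,193),8),("rest2",(252,190),8)):
    c=blob(im,s)
    if c is None: print(n,None);continue
    b,r=box(p,c,z);print(n,np.round(b).tolist(),np.round(r[0],1),np.round(r[1],1),r[2])
for n,q,z in (("flask",(236,142),0),("dish",(277,131),10),("capped",(235,246),5),("timer",(310,264),5),("beaker",(180,211),50),("bathc",(369,151),0),("red",(377,206),20)): print(n,np.round(ray(p,q,z)[0]))
cv2.imwrite("pics/crop.png",cv2.resize(im[110:260,160:350],None,fx=4,fy=4,interpolation=cv2.INTER_CUBIC))
E
```

```text
tube [[473.0, 52.0], [478.0, 11.0], [646.0, 32.0], [641.0, 72.0]] [559.5  41.9] [168.9  40.4] 7.067474842071533
rest [[473.0, 290.0], [496.0, 148.0], [593.0, 164.0], [570.0, 306.0]] [532.9 227. ] [ 98.3 144.2] 9.176298141479492
rest2 [[473.0, 290.0], [496.0, 148.0], [593.0, 164.0], [570.0, 306.0]] [532.9 227. ] [ 98.3 144.2] 9.176298141479492
flask [688. 224.   0.]
dish [715. 100.  10.]
capped [377. 232.   5.]
timer [321.  19.   5.]
beaker [478. 383.  50.]
bathc [ 648. -172.    0.]
red [ 480. -179.   20.]
```

View pics/crop.png

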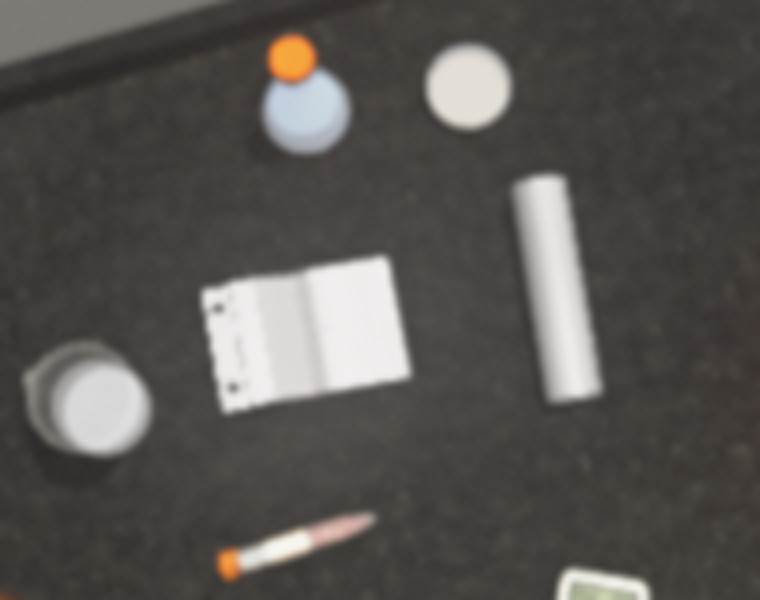

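The crop shows three tube-like candidates in the top view. Grey is at (299,181), red at (377,206) and brown at (145,260). Grey is the steel tube on the ramp side of the rest, about 189 mm from the groove and 2° off parallel, which fits the description. The rest has its screws on the left at (215,190) and its ramp on the right. I'll move to a hover behind the tube and take one close look.

```bash
cat >> h.py <<'E'
A=np.deg2rad(99.2); U=np.array([np.cos(A),np.sin(A)]); V=np.array([-U[1],U[0]]); O=np.array([532.6,229.0])
Q=R.from_matrix(np.c_[[*U,0],np.cross([0,0,-1],[*U,0]),[0,0,-1]]).as_quat()
def W(x,y,z): return np.r_[O+x*U+y*V,z]
def loc(w): d=np.asarray(w)[...,:2]-O; return np.stack([d@U,d@V],-1)
E
python3 - <<'E'
from h import *
for P in (W(-245,0,260),W(-245,0,93),W(-39,0,93)): print(np.round(P),np.round(env.ik(P,Q),2) if env.ik(P,Q) is not None else None)
env.reach([380,-150,330],Q); env.reach(W(-245,0,260),Q); env.hold(.3)
s=env.read_state();np.savez("w1.npz",p=s["tool_pos"],q=s["orientation"])
cv2.imwrite("pics/w1.png",viewer.camera("wrist"));print(s["time_s"],s["tool_pos"],s["force"])
E
```

```text
[572. -13. 260.] [-0.04  0.4   1.78 -0.    0.96 -0.2 ]
[572. -13.  93.] [-0.04  0.66  1.84 -0.    0.64 -0.2 ]
[539. 191.  93.] [ 0.32  0.66  1.84 -0.    0.64  0.16]
3.175 [571.48130704 -13.66207562 260.71795492] [-0.36329778 -0.51392894  0.21092292]
```

View pics/w1.png

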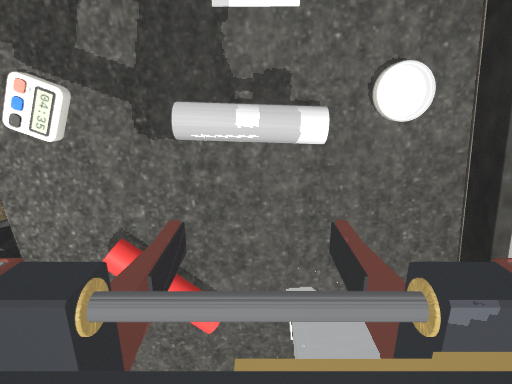

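The wrist view shows the tube at (173–328, 102–143) nearly square to the fingers. The ramp foot is at the top, (213–299, 6). I'll measure these, then check contact clearance.

```bash
python3 - <<'E'
from h import *
im=cv2.imread("pics/w1.png");p=viewer.camera_params("wrist");d=np.load("w1.npz")
T=wristT(p,dict(orientation=d["q"],tool_pos=d["p"]))
c=blob(im,(220,122),100); b,r=box(p,c,20,T);print(c.min(0),c.max(0),"tube",np.round(loc(b),1).tolist(),np.round(loc(r[0]),1),r[1:])
c=blob(im,(256,2),130);print(c.min(0),c.max(0))
lo=[c[c[:,0]==k] for k in (225,245,265,285)]; lo=[q[q[:,1].argmax()] for q in lo]
print("foot",np.round(loc(ray(p,lo,0,T)),1).tolist(),"ends",np.round(loc(ray(p,[(c[:,0].min(),4),(c[:,0].max(),4)],0,T)),1).tolist())
E
```

```text
[171 101] [329 156] tube [[-165.1, 92.6], [-221.6, 94.1], [-226.4, -76.3], [-169.9, -77.9]] [-195.8    8.1] ((170.55386352539062, 56.53171920776367), 7.6038713455200195)
[212   0] [299   6]
foot [[-71.7, 33.2], [-71.8, 12.6], [-71.8, -8.0], [-71.8, -28.6]] ends [[-69.9, 46.5], [-70.0, -43.0]]
```

```bash
python3 - <<'E'
from h import *
env.move_l(W(-245,3,93),Q,rate=120)
print("f",env.read_state()["force"])
env.move_l(W(-220,3,93),rate=25)
env.move_l(W(-128,3,93),rate=25)
s=env.read_state();np.savez("w2.npz",p=s["tool_pos"],q=s["orientation"])
cv2.imwrite("pics/w2.png",np.vstack([viewer.camera("top")[100:270,150:350].repeat(2,0).repeat(2,1)]));cv2.imwrite("pics/w2w.png",viewer.camera("wrist"))
print(s["time_s"],loc(s["tool_pos"]),s["tool_pos"][2],s["force"])
E
python3 -c "
import cv2,numpy as np
a=cv2.imread('pics/w2.png');b=cv2.imread('pics/w2w.png')
b=cv2.resize(b,(400,300));c=np.zeros((340,800,3),np.uint8);c[:,:400]=a;c[:300,400:]=b;cv2.imwrite('pics/c2.png',c)"
```

```text
f [0.57993582 0.54913848 0.72108159]
9.75 [-128.05074054    2.99697161] 92.98794003992417 [-0.24263616  0.14911956 -0.41471601]
```

View pics/c2.png

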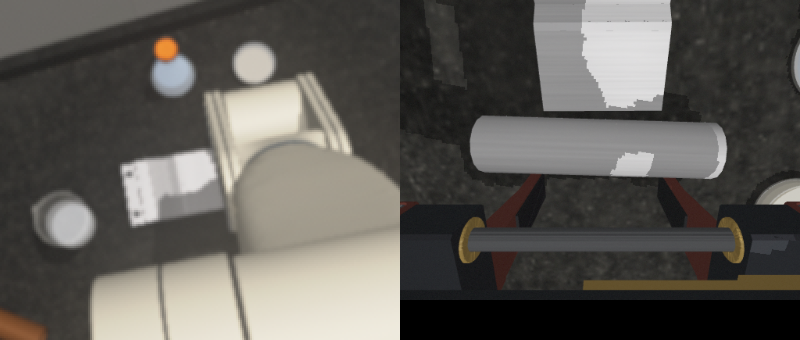

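The tube has rolled to just before the ramp foot, still nearly parallel and lying on the fingers' path. I'll push on up the ramp and stop just past the land.

```bash
python3 - <<'E'
from h import *
print(env.move_l(W(-60,3,93),rate=22,f_stop=40), env.read_state()["force"])
print(env.move_l(W(-38,3,93),rate=15,f_stop=40), env.read_state()["force"])
env.hold(.8)
s=env.read_state();print(s["time_s"],loc(s["tool_pos"]),s["tool_pos"][2],s["force"])
cv2.imwrite("pics/w3.png",viewer.camera("wrist"))
E
```

```text
False [-0.28619696 -4.86106643  3.36342195]
False [-0.73054544  0.27717546  0.26805228]
15.5083 [-37.99419099   2.99735341] 92.99934435301277 [ 0.86728633 -0.42768866 -0.11071526]
```

View pics/w3.png

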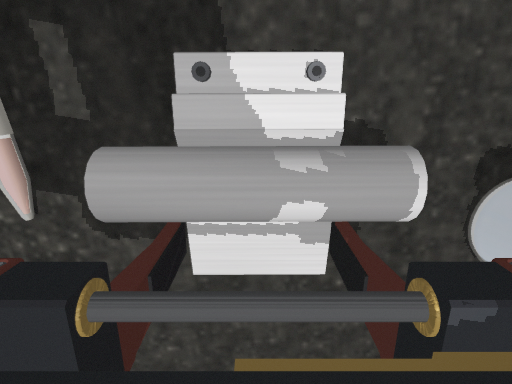

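The tube lies in the groove, rows 147–221, and is parallel to it. It overhangs both ends, columns 86–427, and is clear of the fingers. I'll back off, rise and check its position.

```bash
python3 - <<'E'
from h import *
env.move_l(W(-100,3,93),rate=60); env.move_l(W(-100,3,260),rate=120); env.hold(.5)
p=viewer.camera_params("wrist");s=env.read_state();im=viewer.camera("wrist");T=wristT(p,s)
cv2.imwrite("pics/w4.png",im)
# expected seated outline projected back
def proj(P):
    c=np.linalg.inv(T)@np.r_[P,1]; return np.round([p["cx"]+p["fx"]*c[0]/-c[2],p["cy"]-p["fy"]*c[1]/-c[2]]).astype(int)
for x,y in ((0,-80),(0,80)): q=proj(W(x,y,25)); print(q); cv2.circle(im,tuple(map(int,q)),3,(0,0,255),-1)
cv2.imwrite("pics/w4m.png",im);print(s["time_s"],s["force"])
E
```

```text
[339  81]
[182  81]
18.7833 [ 0.63452499 -0.15373291 -0.78762617]
```

View pics/w4m.png

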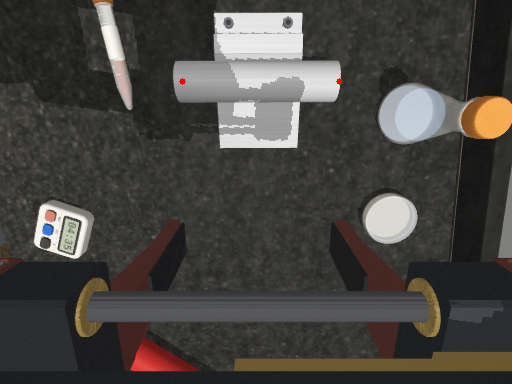

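The expected seated axis (red dots at row 81) lies on the middle of the tube, rows 60–102. Lengthwise the tube is centred within a few mm, and the bystanders haven't moved. I'll hand in.

```bash
python3 -c "
from station import workorder
print(workorder.sign_off())"
```

```text
the job is handed in; nothing more can be done
None
```

I rolled the steel tube up the ramp into the V groove, where the last picture shows it seated, parallel and centred to within a few mm with the bystanders unmoved, and I handed the job in at about 19 s; sign-off returned no verdict.

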